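# Set the drying corner beside the sauna door

## Task

Get the drying corner ready: lift each vent slider out of its notch and drop it fully home in another, the round-gripped one in the fully open notch and the square-gripped one in the half-open (middle) notch. Lay every washed thing (whichever of nail brush, scrubbing brush, pumice block and massage roller are there) flat on the drying rack inside its rim, the same way up as now and not stacked, and turn the fan head to face straight out over the front of its foot, nodding 20 degrees down. Leave the soap dish and ladle where they are.

Things in the scene. Friction and masses are not known exactly. Their poses are not given: they have to be found in the camera images.
- vent: wooden air-vent block, 170 x 210 x 76 mm (x, y, z), fixed to the ledge; origin at the centre of its underside, z up. Two open-topped slide channels run along its y axis, centred at x = -42 and +42 mm, each 58 mm wide between side cheeks rising to z = 76 mm. Channel floor at z = 50 mm, cut by five cross notches 15 mm wide and 20 mm deep at y = -72 (shut), -36, 0, +36 and +72 mm (open)
- vent_half (a point): point midway between the two channels, level with the channel floor, in line with the middle (half-open) notches; axes as the vent's. On the 26 mm strip between the channels a dark bar beside each notch grows longer from shut to open
- vent_open (a point): the same in line with the fully open notches, 72 mm towards the vent's +y end, beside the longest dark bar
- knob_round: dark wooden slider with a ROUND upright grip, 32 mm across, from 8 to 66 mm above its origin; loose, about 0.12 kg. Origin: centre of the underside of its flange (50 x 34 mm, 8 mm thick; 50 mm across the channel), z up. Below, a blade 44 mm wide, 10 mm thick along the channel (6 mm at the tip), reaches 16 mm down into the notch. Starts in either channel, in the shut notch
- knob_square: the other slider, the same but with a SQUARE grip 30 x 30 mm; starts in the other channel, shut notch. Seated, either slider's flange lies flat on the channel floor (origin 50 mm above the vent's underside) and its axes are parallel to the vent's; lifted 17 to 22 mm it can travel along the channel, still guided by the cheeks
- rack: drying rack, fixed: a flat deck of birch slats inside a low aluminium rim, 192 x 280 mm outside (x, y); origin at the centre of its underside, z up. Inside the rim 180 x 268 mm; deck at z = 30 mm, rim top at z = 42 mm
- fan: foot of a small bathroom fan, 130 x 120 x 22 mm, fixed to the ledge; origin at the centre of its underside, z up. The foot's front, with a round black button on it, is its -x side
- fan_swivel (a joint): swivel of the fan head about the upright axis through the foot's origin, rad; 0 = facing straight out over the front (-x) of the foot, positive = turned anticlockwise seen from above; stops at -1.3 and +1.3; stays where it is left (friction 0.12 N m)
- fan_tilt (a joint): tilt of the fan head about the horizontal axis through its middle, 140 mm above the ledge on the swivel axis, rad; 0 = level, positive = face nodding down; stops at -0.65 and +0.75; stays where left (friction 0.12 N m). The head is a drum 104 mm in diameter and 44 mm deep, its dark grille the face
- fan_tab (a point): grip point of the grey tab standing on top of the fan head, 85 mm from the tilt axis, straight above it when level; the tab is 14 mm thick across the facing direction (point y), 30 mm along it (point x) and ends 17 mm above this point; the drum's rim lies 33 mm below it. Site -x is the way the fan faces, z up along the tab
- nail_brush: green plastic nail brush, bristles down, 95 x 42 x 36 mm (x, y, z), loose; origin at the centre of its underside, z up. May be absent
- scrub_block: pale wooden scrubbing brush without a handle, bristles down, 130 x 44 x 38 mm (x, y, z), loose; origin at the centre of its underside. May be absent
- pumice: grey pumice block, 120 x 40 x 30 mm (x, y, z), loose; origin at the centre of its underside. May be absent
- roller: wooden massage roller, three round ribs on a bar, 135 x 36 x 36 mm overall (x, y, z), the ribs together 105 mm long, standing on a flat underside, loose; origin at the centre of its underside. May be absent
- soap_dish: white ceramic soap dish, 120 x 85 x 22 mm, origin at the centre of its underside; leave alone
- ladle: birch sauna ladle, about 340 mm long along its x axis, 45 mm high, origin on the ledge under its middle; leave alone
Things that resemble listed ones, but are neither listed nor needed, are in the scene too. Leave any blue or red look-alike of the scrub_block alone. Leave any purple look-alike of the knob_round alone.

How it is judged:
By the outcome, as a careful person would: the job done as asked, in the order asked, and still so for the second after the job is handed in, with the robot touching nothing.
Of nail_brush, scrub_block, pumice, roller only 2 to 3 are there at a start; the rules pass over those that are not, and their reading is None.
At some moment in a run one of nail_brush, scrub_block, pumice, roller may be knocked a few centimetres aside while the robot is not near it.
Once in a run the grip may slacken for a moment while it holds something.
It also fails if it takes over 192 s, if anything falls off the work surface, if the arm or the gripper's body presses on something with over 40 N, if the wrist force passes 120 N, or if a joint passes its speed limit or range.

## Robot

A 6-joint arm with a two-finger parallel gripper is mounted at the origin on the work surface. World frame = base frame: x ahead of the robot, y to its left, z up, the work surface at z = 0. Lengths are in m, angles in rad, forces in N, time in s.
With the tool pointing down it reaches from about 0.325 to 0.9 m from the base axis. Payload 6.1 kg.
Tool frame: the origin (TCP) lies on the centre line of the jaws, within the pads' length; the fingertips stand 19 mm ahead of it and the grasp point (between the pads) is the TCP; z points along the fingers, y is the line along which they close (so a half turn about z gives the same grasp; the last joint's range is limited). The gripper opens to 87 mm and grips with 3 to 60 N. Pads are 19 mm wide; open, the fingers measure 117 mm over their backs; the gripper's body (75 mm by 190 mm) begins 51 mm behind the grasp point.
Start: joints at [1.175, 0.22, 1.526, -0, 1.395, -0.126], TCP at [0.167, 0.602, 0.242] pointing down, gripper open.
Joint ranges: [-2.98, 2.98], [-0.91, 2.08], [0.09, 2.57], [-1.24, 4.39], [0.2, 2.65], [-2.68, 2.68]. Speed limits (rad/s): [2.57, 2.57, 3.01, 3.14, 3.14, 3.14].

## Interface

Orientations are given as a unit quaternion [x, y, z, w].
In Python, from workcell import bot, optics, ticket gives the robot as it stands.
- The arm moves only by the shell command python3 -m inch 'ROWS' [OPENING] [FORCE]. ROWS is a JSON object of lists of equal length, an entry for each row: "delta_pos": the shift along the tool's x, y, z in mm, a list of three; "roll": the turn about the tool's z in degrees. A call has 1 to 5 rows; each row shifts and turns the commanded pose from where the row before left it, along the tool's axes as they then stand; what a row does not reach is not made up. A row lasts 1/8 s, in which the tool goes at most 62.5 mm and 10.7 degrees, less where a joint would pass 70% of its speed; a pose out of reach is approached as far as the arm can. A call is refused whole if a number of a shift passes 62.5 or a number of a turn 10.7, either way. A call with a gripper value outside its range is refused whole. OPENING is the opening, from -1 (shut) to 1 (fully open), set as the call begins (- or left out, the last holds). The fingers move at their own pace and stop on an object; FORCE is the grip in N (left out, the last holds). Time passes only in rows, so rows that do not move let the fingers close. It gives the time, the measured TCP pose, the force, the opening and the grip force at its end, in the units of the state.
- bot.read_state(): the state, without advancing time (a new reading comes with each control period).
- optics.read_camera(name): name is "scene" or "side" or "wrist"; returns (picture, depth): 400x640x3 uint8, blue, green, red; 400x640 float32, m along the optical axis (not along the pixel's ray), 0 where there is no reading.
- optics.camera_model(name): a dict with "fx", "fy", "cx", "cy" (pixels), "R" (3x3) and "t" (3): a world point X has camera coordinates R X + t; the wrist camera has in their place "tool_from_camera" (4x4, takes a point from camera to tool coordinates, whose origin is the TCP and whose axes are the flange's). Camera axes: x right, y down, z forward; pixel columns grow to the right and rows downward; lengths in m; the calibration is good to about 2 mm. A picture is of the moment at which its call begins: read the wrist's pose just before it. camera_model takes no time and is no camera call.
- ticket.hand_in(): hands the job in; it is judged then, once.
The state is a dict: "time": time; "joints": joint angles; "joint_velocities": joint speeds; "joint_efforts": joint torques, N m; "eef_pos": TCP position; "ee_rot": TCP orientation; "wrist_force": force on the tool from outside, world axes, zero at the start; "moment": the same for the moment, N m; "finger_gap": finger opening in m; "gripper_force": force on a finger pad.
Only numpy, scipy, OpenCV 4.12 (cv2) and the standard library are available. Lean on these libraries where they do the work, as an engineer would, in place of code of your own. Each camera call takes 0.05 s, during which the arm holds its last target. There are 200 camera calls.

## Working session

There is one attempt and no reset: what is moved stays moved. The work goes in short steps, Python scripts to look and compute and a shell command to move; the robot and the scene stay as the last step left them, time stands still between calls to the robot, and variables do not carry over. Pictures are saved under pics/ and viewed, at most 14 in all, crops included, and the job is handed in when it is done.

```bash
ls; mkdir -p pics; python3 - <<'E'
from workcell import bot, optics
import cv2,numpy as np
s=bot.read_state();print(s)
for n in("scene","side","wrist"):
    p,d=optics.read_camera(n);np.savez(f"/tmp/{n}.npz",p=p,d=d);cv2.imwrite(f"pics/{n}0.png",p)
    print(n,optics.camera_model(n))
E
```

```text
pics
{'time': 0.0, 'joints': array([ 1.17487186e+00,  2.21238222e-01,  1.52763513e+00,  1.67713602e-06,
        1.39471189e+00, -1.26125001e-01]), 'joint_velocities': array([-9.42795727e-04, -1.71982211e-03,  6.99818191e-05,  1.07352525e-03,
        1.20213107e-03,  1.95005376e-04]), 'joint_efforts': array([ 1.21767580e-04, -4.94605815e+01, -3.87373710e+01,  6.98047341e-02,
        5.71623724e-02, -1.55898038e-04]), 'eef_pos': array([0.16637109, 0.6018266 , 0.24041703]), 'ee_rot': array([ 1.34491036e-01,  9.90914309e-01, -9.62330551e-04, -2.57911262e-04]), 'wrist_force': array([-0.22775664,  0.20136772,  0.25077574]), 'moment': array([-0.06480785,  0.08420715, -0.00550763]), 'gripper_force': 0.0, 'finger_gap': 0.08696395992939529}
scene {'fx': 374.43496973565135, 'fy': 374.43496973565135, 'cx': 321.35734331964557, 'cy': 188.09700579121076, 'R': array([[ 0.87629799,  0.48164846, -0.0107974 ],
       [ 0.3350099 , -0.62530798, -0.70481082],
       [-0.34622275,  0.61400707, -0.70931313]]), 't': array([-0.4598362 , -0.1048541 ,  1.53461195])}
side {'fx': 360.8971020817637, 'fy': 360.8971020817637, 'cx': 322.85471191531633, 'cy': 202.55492928626148, 'R': array([[-0.86537993, -0.50111302,  0.00182198],
       [-0.36377468,  0.62569927, -0.69004956],
       [ 0.34465281, -0.59781783, -0.72375982]]), 't': array([0.4595402 , 0.34291035, 0.86908032])}
wrist {'fx': 318.32070989984055, 'fy': 318.32070989984055, 'cx': 315.76522548774795, 'cy': 198.99752053212774, 'tool_from_camera': array([[ 5.06131494e-04, -9.67121459e-01, -2.54314425e-01,
         6.93881369e-02],
       [ 9.99999801e-01,  5.84989405e-04, -2.34451560e-04,
        -2.59441839e-04],
       [ 3.75514379e-04, -2.54314255e-01,  9.67121563e-01,
        -1.43455437e-01],
       [ 0.00000000e+00,  0.00000000e+00,  0.00000000e+00,
         1.00000000e+00]])}
```

View pics/scene0.png

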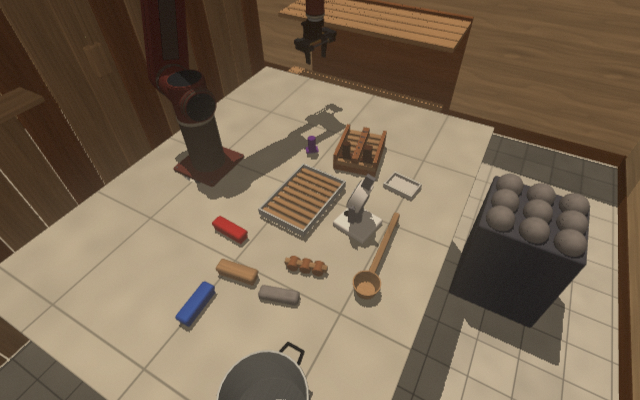

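View pics/side0.png

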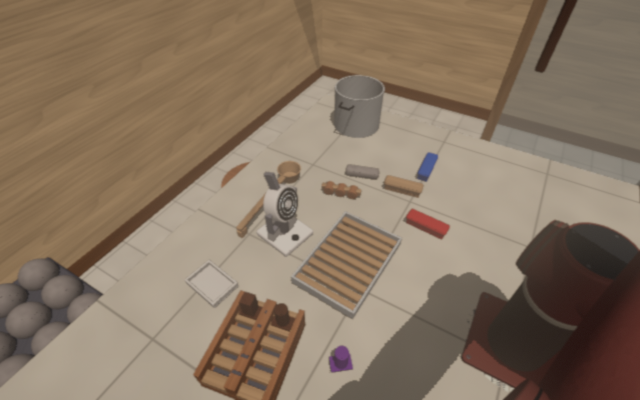

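The scene view shows:
- **Vent and rack:** vent at (360,150), with two dark sliders at its far end in the side view (250,302),(282,315). Rack at (303,200).
- **Fan and things to leave:** fan at (360,205), soap dish at (402,186), ladle at (385,250).
- **Washed things:** tan scrub_block at (237,271), grey pumice at (280,296), roller at (306,265). There is no green nail brush.
- **Look-alikes:** red (229,229), blue (196,303) and the purple knob (312,145). None of these is to be touched.

Next I'll build a top-down map from the depth.

```bash
cat > h.py <<'E'
import numpy as np,cv2
from workcell import bot,optics
from scipy.spatial.transform import Rotation as Rn
def cloud(n):
    s=bot.read_state() if n=="wrist" else None
    p,d=optics.read_camera(n);m=optics.camera_model(n)
    v,u=np.indices(d.shape)
    c=np.stack([(u-m["cx"])/m["fx"]*d,(v-m["cy"])/m["fy"]*d,d],-1)
    if n=="wrist":
        T=m["tool_from_camera"];c=c@T[:3,:3].T+T[:3,3]
        X=c@Rn.from_quat(s["ee_rot"]).as_matrix().T+s["eef_pos"]
    else: X=(c-m["t"])@m["R"]
    X[d<=0]=np.nan
    return p,X
def ortho(ns,x0,x1,y0,y1,res,zmin=-.05,zmax=.4):
    W=int((y1-y0)/res);H=int((x1-x0)/res)
    im=np.zeros((H,W,3),np.uint8);hz=np.full((H,W),np.nan)
    P=[];C=[]
    for n in ns:
        p,X=cloud(n);k=np.isfinite(X[...,2]);P.append(X[k]);C.append(p[k])
    P=np.concatenate(P);C=np.concatenate(C)
    k=(P[:,0]>x0)&(P[:,0]<x1)&(P[:,1]>y0)&(P[:,1]<y1)&(P[:,2]>zmin)&(P[:,2]<zmax)
    P=P[k];C=C[k];o=np.argsort(P[:,2]);P=P[o];C=C[o]
    r=np.clip(((x1-P[:,0])/res).astype(int),0,H-1);c=np.clip(((y1-P[:,1])/res).astype(int),0,W-1)
    im[r,c]=C;hz[r,c]=P[:,2]
    return im,hz,P,C
E
python3 - <<'E'
from h import *
im,hz,P,C=ortho(["scene","side"],.1,1.1,-.6,.8,.002)
np.savez("/tmp/c.npz",P=P,C=C)
f=cv2.dilate(im,np.ones((2,2)));cv2.imwrite("pics/top.png",f)
E
```

```text
(no output)
```

View pics/top.png

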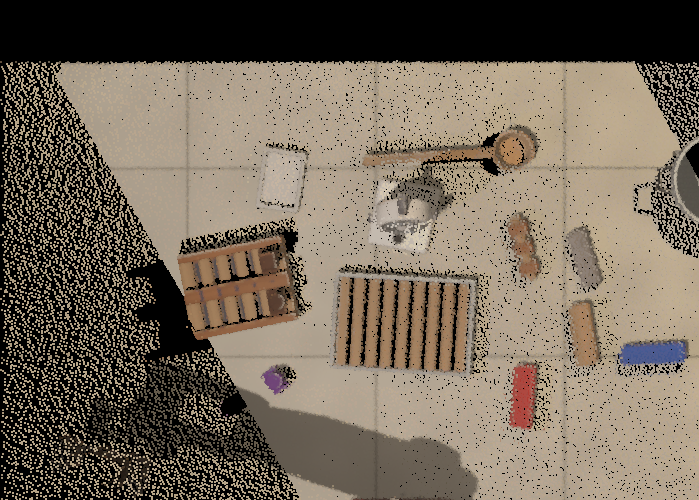

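The top-down map, with x=1.1-.002·row and y=.8-.002·col, shows vent (239,287), sliders (267,262) and (280,300), purple knob (275,380), rack (405,322), fan foot (402,218), roller (522,247), pumice (584,258) and scrub (584,333). I'll fit each of these numerically.

```bash
python3 - <<'E'
from h import *
z=np.load("/tmp/c.npz");P=z["P"]
def box(n,cx,cy,rx,ry,zl,zh):
    k=(abs(P[:,0]-cx)<rx)&(abs(P[:,1]-cy)<ry)&(P[:,2]>zl)&(P[:,2]<zh);Q=P[k]
    # drop strays
    from scipy.spatial import cKDTree
    t=cKDTree(Q);Q=Q[np.array([len(a) for a in t.query_ball_point(Q,.006)])>5]
    r=cv2.minAreaRect((Q[:,:2]*1000).astype(np.float32));print(n,len(Q),np.round(r[0],1),np.round(r[1],1),round(r[2],1),"ztop",np.round(np.percentile(Q[:,2],[50,98])*1000,1))
box("roller",.606,-.244,.08,.05,.012,.06)
box("pumice",.584,-.368,.08,.045,.012,.06)
box("scrub",.434,-.368,.08,.045,.012,.06)
box("rack",.455,-.01,.13,.17,.032,.06)
box("vent",.526,.322,.13,.14,.06,.082)
box("knobs",.526,.322,.13,.14,.095,.13)
box("foot",.66,-.004,.09,.08,.012,.03)
box("dish",.744,.234,.09,.08,.008,.03)
box("purple",.34,.25,.04,.04,.02,.1)
k=(abs(P[:,0]-.1-.56)<.1)&(abs(P[:,1])<.1)&(P[:,2]>.205);print("tabtop",P[k].mean(0),P[k].min(0),P[k].max(0),k.sum())
for c in((.576,.266),(.5,.24)):
    k=(abs(P[:,0]-c[0])<.035)&(abs(P[:,1]-c[1])<.035)&(P[:,2]>.108)
    print("knob",c,P[k].mean(0),P[k].min(0),P[k].max(0),k.sum())
E
```

```text
roller 751 [ 605.8 -246.5] [132.8  43.3] 14.9 ztop [31.2 37.1]
pumice 787 [ 586.4 -368.1] [116.6  45.2] 18.2 ztop [27.4 32.1]
scrub 901 [ 431.9 -365.5] [128.5  48.6] 8.3 ztop [36.2 40.6]
rack 1244 [452.9  -4.2] [284.8 195.4] 86.7 ztop [40.8 44.6]
vent 3271 [525.  325.9] [171.2 213.9] 11.2 ztop [75.3 78.6]
knobs 508 [538.7 255.1] [116.   35.6] 11.1 ztop [114.6 118. ]
foot 1584 [668.3  -5.6] [123.8 132.2] 78.2 ztop [21.  25.7]
dish 928 [741.3 238.1] [ 88.4 121.8] 81.8 ztop [16.8 23.5]
purple 500 [339.9 252. ] [49.9 37.1] 37.4 ztop [59.3 84.1]
tabtop [ 0.69230819 -0.00419399  0.22474404] [ 0.67238569 -0.01630802  0.20512918] [0.71358115 0.00564063 0.24302409] 259
knob (0.576, 0.266) [0.57895717 0.26490602 0.11444435] [0.56274897 0.24235976 0.10814162] [0.59764361 0.28219852 0.11917533] 227
knob (0.5, 0.24) [0.49681068 0.24903945 0.11481869] [0.48117317 0.22911912 0.10800207] [0.51392723 0.26475192 0.11851336] 204
```

```bash
cat >> h.py <<'E'
def plan(x,y,z,yt=None):
    """tool-frame shift (mm) from here to (x,y,z) mm, before and after turning so tool y points at yt deg (mod 180)"""
    s=bot.read_state();R=Rn.from_quat(s["ee_rot"]).as_matrix();p=s["eef_pos"]*1000
    a=np.degrees(np.arctan2(R[1,1],R[0,1]));d=np.array([x,y,z])-p
    print("t",round(s["time"],2),"pos",np.round(p,1),"yt",round(a,2),"gap",round(s["finger_gap"]*1000,1),"gf",round(s["gripper_force"],1),"F",np.round(s["wrist_force"],1),"j6",round(s["joints"][5],2))
    print(" shift now",np.round(R.T@d,1))
    if yt is not None:
        t=(yt-a+90)%180-90;R2=R@Rn.from_euler("z",-t,degrees=True).as_matrix()
        print(" roll",round(-t,2)," shift after roll",np.round(R2.T@d,1))
E
python3 -c "
from h import *
plan(540,285,270,101.2)"
```

```text
t 0.25 pos [166.5 602.1 241. ] yt 74.54 gap 86.6 gf 0.0 F [ 0.  -0.   0.1] j6 -0.13
 shift now [-444.5 -206.1  -28.9]
 roll -26.66  shift after roll [-304.8 -383.7  -28.9]
```

```bash
python3 -m inch '{"delta_pos":[[-49.4,-22.9,-6],[-49.4,-22.9,-6],[-49.4,-22.9,-6],[-49.4,-22.9,-6],[-49.4,-22.9,-5]],"roll":[0,0,0,0,0]}' && python3 -m inch '{"delta_pos":[[-49.4,-22.9,0],[-49.4,-22.9,0],[-49.4,-22.9,0],[-49.3,-22.9,0],[0,0,0]],"roll":[0,0,0,0,-8.9]}' && python3 -m inch '{"delta_pos":[[0,0,0],[0,0,0],[0,0,0],[0,0,0]],"roll":[-8.9,-8.9,0,0]}'; python3 - <<'E'
from h import *
plan(540,285,270,101.2)
p,X=cloud("wrist");cv2.imwrite("pics/w1.png",p);np.savez("/tmp/w1.npz",p=p,X=X)
E
```

```text
time: 0.88
eef_pos: [0.3753, 0.425, 0.2709]
ee_rot: [0.134, 0.991, 0.0, 0.0]
wrist_force: [0.7, 0.1, 0.7]
finger_gap: 0.0869
gripper_force: 0.0
time: 1.5
eef_pos: [0.5427, 0.2821, 0.2701]
ee_rot: [0.058, 0.998, -0.0, 0.0]
wrist_force: [-0.6, 0.7, -0.8]
finger_gap: 0.087
gripper_force: 0.0
time: 2.0
eef_pos: [0.54, 0.2853, 0.2705]
ee_rot: [-0.097, 0.995, 0.0, -0.0]
wrist_force: [0.8, -0.4, 0.2]
finger_gap: 0.0871
gripper_force: 0.0
t 2.0 pos [540.  285.3 270.5] yt 101.08 gap 87.1 gf 0.0 F [ 0.8 -0.4  0.2] j6 -1.41
 shift now [ 0.1 -0.3  0.5]
 roll -0.12  shift after roll [ 0.1 -0.3  0.5]
```

View pics/w1.png

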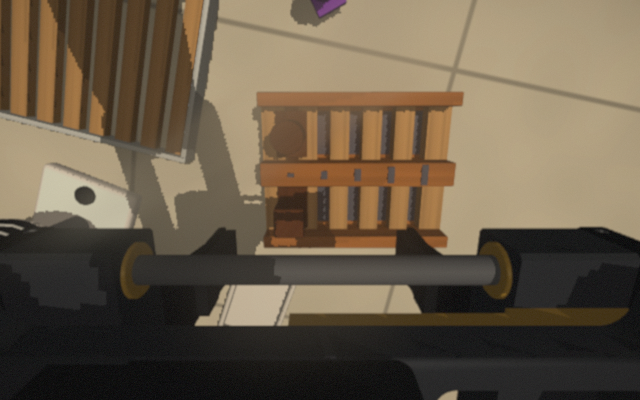

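The wrist view shows the vent with image right as vent +y. The slider at (288,137) looks round and the one at (288,220) looks square. The bars grow from (290,175) to (424,175). The purple look-alike is at (325,5). I'll confirm the sliders with a crop and measure the vent and knobs.

```bash
python3 - <<'E'
from h import *
z=np.load("/tmp/w1.npz");p,X=z["p"],z["X"]
cv2.imwrite("pics/w1c.png",cv2.convertScaleAbs(cv2.resize(p[85:255,245:475],None,fx=3,fy=3,interpolation=cv2.INTER_CUBIC),alpha=1.6,beta=20))
V=X[85:250,245:475].reshape(-1,3);V=V[np.isfinite(V[:,2])]
k=(V[:,2]>.108)&(V[:,2]<.125)
for n,s in(("sq",V[k&(V[:,0]>.54)]),("rd",V[k&(V[:,0]<.54)])):
    r=cv2.minAreaRect((s[:,:2]*1000).astype(np.float32));print(n,len(s),np.round(r[0],1),np.round(r[1],1),r[2],np.median(s[:,2]))
k=(V[:,2]>.07)&(V[:,2]<.081)
r=cv2.minAreaRect((V[k][:,:2]*1000).astype(np.float32));print("vent",np.round(r[0],1),np.round(r[1],1),r[2],np.median(V[k][:,2]))
E
```

```text
sq 909 [577.6 264.3] [29.6 29.9] 10.692195892333984 0.11598657001452145
rd 924 [496.  248.3] [31.  31.1] 25.17843246459961 0.11608607924749074
vent [523.1 327.1] [170.1 210.3] 11.218927383422852 0.0760894888162373
```

View pics/w1c.png

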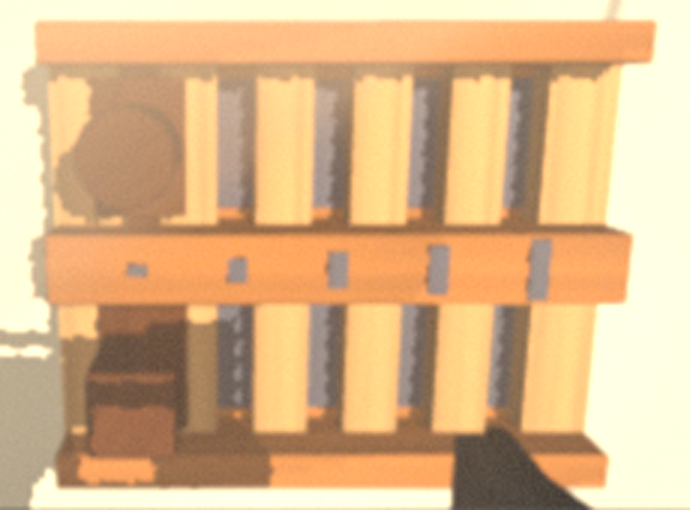

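The crop confirms it: round grip on the upper (near) slider at (130,140), square on the lower (far) one at (130,410), and the bars grow to the right. I'll start with the round one.

```bash
python3 -c "
from h import *
plan(496,248.3,100,101.2)"
```

```text
t 2.05 pos [540.  285.3 270.5] yt 101.11 gap 86.5 gf 0.0 F [-0.6 -0.1  0.7] j6 -1.41
 shift now [ 50.3 -27.9 170.5]
 roll -0.09  shift after roll [ 50.3 -27.8 170.5]
```

```bash
python3 -m inch '{"delta_pos":[[50.3,-27.9,0],[0,0,55],[0,0,55],[0,0,45],[0,0,15.5]],"roll":[-0.1,0,0,0,0]}' && python3 -m inch '{"delta_pos":[[0,0,0],[0,0,0],[0,0,0],[0,0,0],[0,0,0]],"roll":[0,0,0,0,0]}' -1 30 ; python3 -m inch '{"delta_pos":[[0,0,0],[0,0,-10],[0,0,-10],[0,0,0],[0,0,0]],"roll":[0,0,0,0,0]}'; python3 -c "
from h import *
plan(0,0,0,101.2)"
```

```text
time: 2.68
eef_pos: [0.494, 0.2474, 0.097]
ee_rot: [-0.098, 0.995, -0.001, -0.003]
wrist_force: [0.1, -0.3, -0.3]
finger_gap: 0.087
gripper_force: 0.0
time: 3.3
eef_pos: [0.4965, 0.2482, 0.1006]
ee_rot: [-0.099, 0.995, 0.0, 0.0]
wrist_force: [1.2, -0.4, -0.1]
finger_gap: 0.0447
gripper_force: 0.0
time: 3.92
eef_pos: [0.4961, 0.2481, 0.1201]
ee_rot: [-0.099, 0.995, -0.0, 0.0]
wrist_force: [-0.6, 0.2, -1.5]
finger_gap: 0.0313
gripper_force: 29.9
t 3.92 pos [496.1 248.1 120.1] yt 101.35 gap 31.3 gf 29.9 F [-0.6  0.2 -1.5] j6 -1.45
 shift now [ 535.3 -145.6  120.1]
 roll 0.15  shift after roll [ 534.9 -147.   120.1]
```

```bash
python3 - <<'E'
from h import *
p,X=cloud("wrist");p2,X2=cloud("side");p3,X3=cloud("scene")
for X in(X,X2,X3):
    V=X.reshape(-1,3);k=(np.hypot(V[:,0]-.496,V[:,1]-.248)<.013)&(V[:,2]>.09)&(V[:,2]<.2)
    print(k.sum(),np.percentile(V[k,2],[5,50,95]) if k.any() else 0)
E
```

```text
801 [0.13413112 0.13506718 0.13606678]
3 [0.13462009 0.13604612 0.13664457]
0 0
```

```bash
python3 -m inch '{"delta_pos":[[0,0,-1],[0,36,0],[0,36,0],[0,36,0],[0,36,0]],"roll":[0.1,0,0,0,0]}' && python3 -m inch '{"delta_pos":[[0,0,0],[0,0,0]],"roll":[0,0]}'; python3 - <<'E'
from h import *
plan(468.0,389.6,102,101.2)
p,X=cloud("wrist");s=bot.read_state()["eef_pos"]
V=X.reshape(-1,3);k=(np.hypot(V[:,0]-s[0],V[:,1]-s[1])<.013)&(V[:,2]>.09)&(V[:,2]<.2)
print(k.sum(),np.percentile(V[k,2],[5,50,95]))
E
```

```text
time: 4.7
eef_pos: [0.4678, 0.3904, 0.1209]
ee_rot: [-0.098, 0.995, -0.0, -0.0]
wrist_force: [0.4, -0.2, -1.4]
finger_gap: 0.0316
gripper_force: 29.9
time: 4.95
eef_pos: [0.4679, 0.3889, 0.1206]
ee_rot: [-0.098, 0.995, -0.0, -0.0]
wrist_force: [0.1, 0.5, -1.4]
finger_gap: 0.0312
gripper_force: 29.9
t 4.95 pos [467.9 388.9 120.6] yt 101.27 gap 31.2 gf 29.9 F [ 0.1  0.5 -1.4] j6 -1.2
 shift now [-0.2  0.7 18.6]
 roll 0.07  shift after roll [-0.2  0.7 18.6]
813 [0.13469888 0.13558117 0.13652257]
```

```bash
python3 -m inch '{"delta_pos":[[0,0.7,5],[0,0,5],[0,0,5],[0,0,4],[0,0,0]],"roll":[0,0,0,0,0]}' && python3 -m inch '{"delta_pos":[[0,0,0],[0,0,0],[0,0,0]],"roll":[0,0,0]}' 0.5; python3 - <<'E'
from h import *
plan(468.0,389.6,102,101.2)
p,X=cloud("wrist");s=bot.read_state()["eef_pos"]
V=X.reshape(-1,3);k=(np.hypot(V[:,0]-s[0],V[:,1]-s[1])<.02)&(V[:,2]>.1)&(V[:,2]<.2)
print(k.sum(),np.percentile(V[k,2],[5,50,95]),V[k].mean(0))
E
```

```text
time: 5.62
eef_pos: [0.4679, 0.39, 0.1018]
ee_rot: [-0.098, 0.995, -0.0, -0.0]
wrist_force: [0.5, -0.1, -1.9]
finger_gap: 0.0308
gripper_force: 29.9
time: 6.0
eef_pos: [0.4681, 0.3902, 0.1023]
ee_rot: [-0.098, 0.995, 0.0, 0.0]
wrist_force: [0.2, -0.3, -0.2]
finger_gap: 0.0538
gripper_force: 0.0
t 6.0 pos [468.1 390.2 102.3] yt 101.25 gap 53.8 gf 0.0 F [ 0.2 -0.3 -0.2] j6 -1.2
 shift now [ 0.2 -0.5  0.3]
 roll 0.05  shift after roll [ 0.2 -0.5  0.3]
2038 [0.10258881 0.11572336 0.11699072] [0.46637989 0.38985165 0.11336982]
```

Round is seated, with its top at 116 mm. Square next.

```bash
python3 -m inch '{"delta_pos":[[0,0,-60],[-27.6,-48.3,0],[-27.6,-48.3,0],[-27.6,-48.3,0],[0,0,0]],"roll":[0,0,0,0,0.1]}' 1 && python3 -m inch '{"delta_pos":[[0,0,30],[0,0,28],[0,0,0],[0,0,0]],"roll":[0,0,0,0]}'; python3 -c "
from h import *
plan(577.6,264.3,100,101.2)"
```

```text
time: 6.68
eef_pos: [0.5799, 0.2608, 0.1623]
ee_rot: [-0.095, 0.996, -0.0, 0.001]
wrist_force: [-0.3, 0.8, 0.4]
finger_gap: 0.0869
gripper_force: 0.0
time: 7.18
eef_pos: [0.5776, 0.2649, 0.1051]
ee_rot: [-0.097, 0.995, 0.0, 0.001]
wrist_force: [0.7, 0.3, 1.3]
finger_gap: 0.0873
gripper_force: 0.0
t 7.17 pos [577.6 264.9 105.1] yt 101.19 gap 87.3 gf 0.0 F [0.7 0.3 1.3] j6 -1.46
 shift now [ 0.1 -0.5  5.1]
 roll -0.01  shift after roll [ 0.1 -0.5  5.1]
```

```bash
python3 -m inch '{"delta_pos":[[0,-0.3,4],[0,0,0],[0,0,0],[0,0,0],[0,0,0]],"roll":[0,0,0,0,0]}' -1 30 && python3 -m inch '{"delta_pos":[[0,0,0],[0,0,0],[0,0,0],[0,0,0]],"roll":[0,0,0,0]}' && python3 -m inch '{"delta_pos":[[0,0,-10],[0,0,-10],[0,0,0],[0,0,0]],"roll":[0,0,0,0]}'; python3 - <<'E'
from h import *
plan(577.6-14,264.3+70.6,120,101.2)
p,X=cloud("wrist");s=bot.read_state()["eef_pos"]
V=X.reshape(-1,3);k=(np.hypot(V[:,0]-s[0],V[:,1]-s[1])<.013)&(V[:,2]>.1)&(V[:,2]<.2)
print(k.sum(),np.percentile(V[k,2],[5,50,95]))
E
```

```text
time: 7.8
eef_pos: [0.5775, 0.2637, 0.1001]
ee_rot: [-0.097, 0.995, 0.0, 0.0]
wrist_force: [-0.1, 0.1, 0.6]
finger_gap: 0.0451
gripper_force: 0.0
time: 8.3
eef_pos: [0.5775, 0.2638, 0.1]
ee_rot: [-0.097, 0.995, 0.0, 0.0]
wrist_force: [-0.1, 0.1, -0.2]
finger_gap: 0.0297
gripper_force: 30.0
time: 8.8
eef_pos: [0.5775, 0.2637, 0.1202]
ee_rot: [-0.097, 0.995, -0.0, 0.0]
wrist_force: [-0.3, 0.0, -1.2]
finger_gap: 0.0296
gripper_force: 30.0
t 8.8 pos [577.5 263.7 120.2] yt 101.14 gap 29.6 gf 30.0 F [-0.3  0.  -1.2] j6 -1.46
 shift now [-0.1 72.5  0.2]
 roll -0.06  shift after roll [-0.2 72.5  0.2]
867 [0.13547695 0.13642736 0.13741371]
```

```bash
python3 -m inch '{"delta_pos":[[0,36.2,0],[0,36.3,0],[0,0,0],[0,0,0]],"roll":[0,0,0,0]}' ; python3 -c "
from h import *
plan(563.6,334.9,100,101.2)"; python3 -m inch '{"delta_pos":[[0,0,5],[0,0,5],[0,0,5],[0,0,5],[0,0,0]],"roll":[0,0,0,0,0]}' && python3 -m inch '{"delta_pos":[[0,0,0],[0,0,0],[0,0,0]],"roll":[0,0,0]}' 0.5; python3 - <<'E'
from h import *
p,X=cloud("wrist");s=bot.read_state()["eef_pos"]
V=X.reshape(-1,3);k=(np.hypot(V[:,0]-s[0],V[:,1]-s[1])<.02)&(V[:,2]>.1)&(V[:,2]<.2)
print(k.sum(),np.percentile(V[k,2],[5,50,95]),V[k].mean(0))
plan(605,-246,250,14.9+90)
E
```

```text
time: 9.35
eef_pos: [0.5632, 0.3345, 0.1195]
ee_rot: [-0.097, 0.995, -0.0, -0.0]
wrist_force: [-0.3, -0.5, -2.0]
finger_gap: 0.0301
gripper_force: 30.0
t 9.35 pos [563.2 334.5 119.5] yt 101.18 gap 30.1 gf 30.0 F [-0.3 -0.5 -2. ] j6 -1.35
 shift now [-0.5  0.3 19.5]
 roll -0.02  shift after roll [-0.5  0.3 19.5]
time: 9.98
eef_pos: [0.5636, 0.3348, 0.0999]
ee_rot: [-0.097, 0.995, 0.0, 0.0]
wrist_force: [0.3, -0.4, -1.3]
finger_gap: 0.03
gripper_force: 30.0
time: 10.35
eef_pos: [0.5636, 0.3349, 0.1002]
ee_rot: [-0.097, 0.995, 0.0, 0.0]
wrist_force: [-0.7, 0.1, 0.7]
finger_gap: 0.0519
gripper_force: 0.0
2703 [0.10299808 0.11571453 0.11692931] [0.56325079 0.33453196 0.11363996]
t 10.4 pos [563.6 334.9 100.2] yt 101.14 gap 55.9 gf 0.0 F [-0.1  0.6  0.6] j6 -1.35
 shift now [  71.6 -578.  -149.9]
 roll -3.76  shift after roll [ 109.3 -572.  -149.9]
```

Both sliders are home. I'll move so the wrist camera sees all three washed things at once.

```bash
python3 -m inch '{"delta_pos":[[0,0,-60],[0,0,-60],[0,0,-60],[0,-60,0],[0,-60,0]],"roll":[0,0,0,0,0]}' 1 && python3 -m inch '{"delta_pos":[[13.3,-60,0],[13.3,-60,0],[13.3,-60,0],[13.3,-60,0],[13.3,-60,0]],"roll":[0,0,0,0,0]}' && python3 -m inch '{"delta_pos":[[5,-60,0],[0,-60,0],[0,-60,0],[0,-50,0],[0,0,0]],"roll":[0,0,0,0,0]}' && python3 -m inch '{"delta_pos":[[0,0,0],[0,0,0]],"roll":[0,0]}'; cat > items.py <<'E'
from h import *
from scipy.spatial import cKDTree
def items(tag,g):
    plan(620,-320,280,101.2)
    p,X=cloud("wrist");cv2.imwrite(f"pics/{tag}.png",p)
    V=X.reshape(-1,3);V=V[np.isfinite(V[:,2])]
    for n,(cx,cy,zl,zh) in g.items():
        Q=V[(abs(V[:,0]-cx)<.085)&(abs(V[:,1]-cy)<.05)&(V[:,2]>zl)&(V[:,2]<zh)]
        if len(Q)<50: print(n,"none");continue
        t=cKDTree(Q[:,:2]);Q=Q[np.array([len(a) for a in t.query_ball_point(Q[:,:2],.005)])>8]
        r=cv2.minAreaRect((Q[:,:2]*1000).astype(np.float32));a=r[2] if r[1][0]>r[1][1] else r[2]-90
        print(n,len(Q),np.round(r[0],1),np.round(r[1],1),"long axis",round((a+90)%180-90,1),"z",np.round(np.percentile(Q[:,2],[50,98])*1000,1))
E
python3 - <<'E'
from items import *
items("w2",dict(roller=(.606,-.244,.012,.06),pumice=(.586,-.368,.012,.06),scrub=(.432,-.366,.012,.06)))
E
```

```text
time: 11.02
eef_pos: [0.5871, 0.2167, 0.2817]
ee_rot: [-0.098, 0.995, 0.0, 0.002]
wrist_force: [0.3, -0.4, -0.7]
finger_gap: 0.0869
gripper_force: 0.0
time: 11.65
eef_pos: [0.5791, -0.092, 0.2804]
ee_rot: [-0.097, 0.995, -0.0, 0.0]
wrist_force: [0.2, -0.3, 1.1]
finger_gap: 0.087
gripper_force: 0.0
time: 12.28
eef_pos: [0.6182, -0.3205, 0.2788]
ee_rot: [-0.095, 0.995, -0.0, -0.001]
wrist_force: [-0.1, -0.0, -0.4]
finger_gap: 0.0867
gripper_force: 0.0
time: 12.52
eef_pos: [0.6191, -0.3152, 0.2804]
ee_rot: [-0.098, 0.995, 0.0, 0.0]
wrist_force: [0.4, 0.5, -0.3]
finger_gap: 0.087
gripper_force: 0.0
t 12.53 pos [ 619.1 -315.2  280.4] yt 101.23 gap 87.0 gf 0.0 F [ 0.4  0.5 -0.3] j6 -2.35
 shift now [ 0.1 -4.8  0.4]
 roll 0.03  shift after roll [ 0.1 -4.8  0.4]
roller 2854 [ 602.3 -246.4] [134.1  36.3] long axis 15.4 z [32.8 36.7]
pumice 3112 [ 583.  -368.3] [119.9  40.2] long axis 17.2 z [29.3 31.4]
scrub 2343 [ 463.5 -360.4] [61.4 44.1] long axis 9.7 z [37.6 39.7]
```

View pics/w2.png

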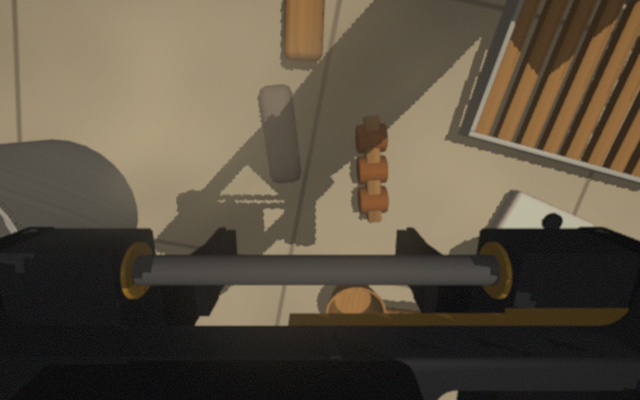

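The view shows pumice (280,133), roller (373,168), the end of the scrub block (304,28), and the rack at upper right. Roller first.

```bash
python3 -c "
from h import *
plan(602.3,-246.4,24,105.4)"
```

```text
t 12.57 pos [ 619.2 -315.2  280.5] yt 101.24 gap 87.4 gf 0.0 F [ 0.5 -0.   0.6] j6 -2.35
 shift now [  3.3  70.8 256.5]
 roll -4.16  shift after roll [ -1.9  70.9 256.5]
```

```bash
python3 -m inch '{"delta_pos":[[1.6,35.4,0],[1.7,35.4,30],[0,0,60],[0,0,60],[0,0,60]],"roll":[0,-4.2,0,0,0]}' && python3 -m inch '{"delta_pos":[[0,0,30],[0,0,16],[0,0,0],[0,0,0]],"roll":[0,0,0,0]}' && python3 -m inch '{"delta_pos":[[0,0,0],[0,0,0],[0,0,0],[0,0,0],[0,0,0]],"roll":[0,0,0,0,0]}' -1 30 && python3 -m inch '{"delta_pos":[[0,0,0],[0,0,0],[0,0,0],[0,0,0]],"roll":[0,0,0,0]}'; python3 -c "
from h import *
plan(602.3,-246.4,24,105.4)"
```

```text
time: 13.2
eef_pos: [0.6024, -0.2465, 0.0694]
ee_rot: [-0.134, 0.991, -0.001, 0.001]
wrist_force: [0.3, -0.4, -0.1]
finger_gap: 0.0869
gripper_force: 0.0
time: 13.7
eef_pos: [0.6035, -0.2484, 0.0263]
ee_rot: [-0.134, 0.991, -0.001, 0.001]
wrist_force: [0.7, -0.1, -0.6]
finger_gap: 0.0871
gripper_force: 0.0
time: 14.32
eef_pos: [0.6019, -0.2479, 0.024]
ee_rot: [-0.133, 0.991, 0.0, -0.0]
wrist_force: [-0.5, 0.3, -0.5]
finger_gap: 0.0451
gripper_force: 0.0
time: 14.82
eef_pos: [0.602, -0.2478, 0.0239]
ee_rot: [-0.134, 0.991, 0.0, -0.0]
wrist_force: [0.4, -0.6, -0.1]
finger_gap: 0.0362
gripper_force: 30.0
t 14.82 pos [ 602.  -247.8   23.9] yt 105.34 gap 36.2 gf 30.0 F [ 0.4 -0.6 -0.1] j6 -2.35
 shift now [-0.7  1.2 -0.1]
 roll -0.06  shift after roll [-0.7  1.2 -0.1]
```

```bash
python3 -m inch '{"delta_pos":[[0,0,-30],[0,0,-50],[0,0,-20],[0,0,0]],"roll":[0,0,0,0]}' - 40; python3 -c "
from h import *
plan(455.2,78.3,100,86.7)"
```

```text
time: 15.32
eef_pos: [0.6031, -0.2485, 0.1257]
ee_rot: [-0.133, 0.991, -0.001, 0.002]
wrist_force: [-1.1, 0.1, -1.7]
finger_gap: 0.0353
gripper_force: 40.0
t 15.32 pos [ 603.1 -248.5  125.7] yt 105.34 gap 35.3 gf 40.0 F [-1.1  0.1 -1.7] j6 -2.35
 shift now [ 56.3 354.4  24.6]
 roll 18.64  shift after roll [166.6 317.8  24.6]
```

```bash
python3 -m inch '{"delta_pos":[[9.4,59,0],[9.4,59,0],[9.4,59,0],[9.4,59,0],[9.4,59,0]],"roll":[0,0,0,0,0]}' && python3 -m inch '{"delta_pos":[[9.3,59,0],[0,0,0],[0,0,0],[0,0,0],[0,0,0]],"roll":[0,9.3,9.3,0,0]}'; python3 -c "
from h import *
plan(455.2,78.3,55,86.7)"
```

```text
time: 15.95
eef_pos: [0.476, 0.0259, 0.1215]
ee_rot: [-0.133, 0.991, 0.001, -0.002]
wrist_force: [0.2, 0.4, -0.8]
finger_gap: 0.0358
gripper_force: 40.0
time: 16.58
eef_pos: [0.4533, 0.0785, 0.1228]
ee_rot: [0.027, 1.0, -0.0, -0.001]
wrist_force: [-0.4, 0.2, -0.6]
finger_gap: 0.0354
gripper_force: 40.0
t 16.57 pos [453.3  78.5 122.8] yt 86.9 gap 35.4 gf 40.0 F [-0.4  0.2 -0.6] j6 -1.52
 shift now [-2.1 -0.1 67.8]
 roll 0.2  shift after roll [-2.1 -0.  67.8]
```

```bash
python3 -m inch '{"delta_pos":[[-2,0,30],[0,0,25],[0,0,10],[0,0,2.5],[0,0,0]],"roll":[0,0,0,0,0]}' && python3 -m inch '{"delta_pos":[[0,0,0],[0,0,0]],"roll":[0,0]}'; python3 -c "
from h import *
plan(455.2,78.3,54,86.7)"
```

```text
time: 17.2
eef_pos: [0.4566, 0.0784, 0.0571]
ee_rot: [0.028, 1.0, 0.0, 0.0]
wrist_force: [-0.4, 0.1, -0.8]
finger_gap: 0.0358
gripper_force: 40.0
time: 17.45
eef_pos: [0.4566, 0.0785, 0.0572]
ee_rot: [0.028, 1.0, 0.0, 0.001]
wrist_force: [-1.1, 0.3, -1.8]
finger_gap: 0.0353
gripper_force: 40.0
t 17.45 pos [456.6  78.5  57.2] yt 86.75 gap 35.3 gf 40.0 F [-1.1  0.3 -1.8] j6 -1.51
 shift now [ 1.4 -0.3  3.2]
 roll 0.05  shift after roll [ 1.4 -0.3  3.2]
```

```bash
python3 -m inch '{"delta_pos":[[0,0,2.5],[0,0,0.5],[0,0,0]],"roll":[0,0,0]}' && python3 -m inch '{"delta_pos":[[0,0,0],[0,0,0],[0,0,0]],"roll":[0,0,0]}' 0.4; python3 -m inch '{"delta_pos":[[0,0,-30],[0,0,-60],[0,0,-60],[0,0,-30]],"roll":[0,0,0,0]}' 1;  python3 -c "
from h import *
plan(583,-368.3,220,107.2)"
```

```text
time: 17.82
eef_pos: [0.4562, 0.0785, 0.0539]
ee_rot: [0.028, 1.0, 0.0, 0.0]
wrist_force: [-1.4, -0.0, 3.8]
finger_gap: 0.0354
gripper_force: 40.0
time: 18.2
eef_pos: [0.456, 0.0785, 0.0534]
ee_rot: [0.028, 1.0, -0.0, -0.0]
wrist_force: [-0.1, -0.6, 0.5]
finger_gap: 0.0566
gripper_force: 0.0
time: 18.7
eef_pos: [0.4575, 0.0785, 0.2375]
ee_rot: [0.028, 1.0, 0.0, 0.003]
wrist_force: [0.7, 0.3, -0.5]
finger_gap: 0.0856
gripper_force: 0.0
t 18.7 pos [457.5  78.5 237.5] yt 86.74 gap 85.6 gf 0.0 F [ 0.7  0.3 -0.5] j6 -1.51
 shift now [-150.6 -439.    18.2]
 roll -20.46  shift after roll [  12.3 -463.9   18.2]
```

```bash
python3 -m inch '{"delta_pos":[[0,0,-20],[0,0,-20],[-3,-58,0],[-5,-58,0],[-5,-58,0]],"roll":[-10.2,-10.2,0,0,0]}' && python3 -m inch '{"delta_pos":[[-5,-58,0],[-5,-58,0],[-5,-58,0],[-5,-58,0],[-5,-58,0]],"roll":[0,0,0,0,0]}' && python3 -m inch '{"delta_pos":[[0,0,0],[0,0,0],[0,0,0]],"roll":[0,0,0]}'; python3 - <<'E'
from items import *
items("w3",dict(pumice=(.586,-.368,.012,.06),scrub=(.432,-.366,.012,.06)))
E
```

```text
time: 19.32
eef_pos: [0.5203, -0.0854, 0.2737]
ee_rot: [-0.149, 0.989, -0.0, 0.0]
wrist_force: [0.7, 0.3, 0.2]
finger_gap: 0.0867
gripper_force: 0.0
time: 19.95
eef_pos: [0.6296, -0.3555, 0.2732]
ee_rot: [-0.149, 0.989, 0.0, 0.0]
wrist_force: [0.2, 0.3, -0.1]
finger_gap: 0.087
gripper_force: 0.0
time: 20.32
eef_pos: [0.6292, -0.3523, 0.2744]
ee_rot: [-0.15, 0.989, -0.0, 0.0]
wrist_force: [-0.1, 1.3, 0.5]
finger_gap: 0.0867
gripper_force: 0.0
t 20.32 pos [ 629.2 -352.3  274.4] yt 107.22 gap 86.7 gf 0.0 F [-0.1  1.3  0.5] j6 -2.49
 shift now [-0.7 33.5 -5.6]
 roll 6.02  shift after roll [ 2.8 33.4 -5.6]
pumice 3182 [ 582.8 -368.5] [118.4  40. ] long axis 17.4 z [29.3 31.6]
scrub 2375 [ 462.8 -360.9] [62.7 44. ] long axis 9.0 z [37.6 39.7]
```

```bash
python3 -m inch '{"delta_pos":[[49.1,-1.7,0],[0,0,60],[0,0,60],[0,0,60],[0,0,50]],"roll":[0,0,0,0,0]}' && python3 -m inch '{"delta_pos":[[0,0,22],[0,0,0],[0,0,0]],"roll":[0,0,0]}' && python3 -m inch '{"delta_pos":[[0,0,0],[0,0,0],[0,0,0],[0,0,0],[0,0,0]],"roll":[0,0,0,0,0]}' -1 40 && python3 -m inch '{"delta_pos":[[0,0,0],[0,0,0],[0,0,0],[0,0,0]],"roll":[0,0,0,0]}' && python3 -m inch '{"delta_pos":[[0,0,-30],[0,0,-50],[0,0,-20],[0,0,0]],"roll":[0,0,0,0]}'; python3 -c "
from h import *
plan(450.5,-3.5,120,86.7)"
```

```text
time: 21.0
eef_pos: [0.5825, -0.3682, 0.0424]
ee_rot: [-0.15, 0.989, 0.0, 0.0]
wrist_force: [0.7, 0.6, -0.0]
finger_gap: 0.0872
gripper_force: 0.0
time: 21.38
eef_pos: [0.584, -0.3702, 0.0237]
ee_rot: [-0.149, 0.989, -0.001, 0.001]
wrist_force: [0.7, -0.1, 0.5]
finger_gap: 0.087
gripper_force: 0.0
time: 22.0
eef_pos: [0.5826, -0.3698, 0.0214]
ee_rot: [-0.149, 0.989, 0.0, -0.0]
wrist_force: [0.2, 0.6, -0.6]
finger_gap: 0.0448
gripper_force: 0.0
time: 22.5
eef_pos: [0.5826, -0.3697, 0.0214]
ee_rot: [-0.149, 0.989, 0.0, -0.0]
wrist_force: [-0.3, 0.0, -0.6]
finger_gap: 0.0394
gripper_force: 40.0
time: 23.0
eef_pos: [0.5837, -0.3706, 0.1234]
ee_rot: [-0.149, 0.989, -0.001, 0.001]
wrist_force: [-1.2, -0.5, -1.9]
finger_gap: 0.04
gripper_force: 40.0
t 23.0 pos [ 583.7 -370.6  123.4] yt 107.14 gap 40.0 gf 40.0 F [-1.2 -0.5 -1.9] j6 -2.55
 shift now [ 19.1 390.1   2. ]
 roll 20.44  shift after roll [154.1 358.9   2. ]
```

```bash
python3 -m inch '{"delta_pos":[[2.7,55.7,0],[2.7,55.7,0],[2.7,55.7,0],[2.7,55.7,0],[2.7,55.7,0]],"roll":[0,0,0,0,0]}' && python3 -m inch '{"delta_pos":[[2.7,55.7,0],[2.7,55.9,0],[0,0,0],[0,0,0],[0,0,0]],"roll":[0,0,10.2,10.2,0]}' && python3 -m inch '{"delta_pos":[[0,0,0],[0,0,0]],"roll":[0,0]}' ; python3 -c "
from h import *
plan(450.5,-3.5,52,86.7)"
```

```text
time: 23.62
eef_pos: [0.4853, -0.1055, 0.1189]
ee_rot: [-0.149, 0.989, 0.001, -0.002]
wrist_force: [0.3, 0.8, -1.4]
finger_gap: 0.0402
gripper_force: 40.0
time: 24.25
eef_pos: [0.4482, -0.0021, 0.1196]
ee_rot: [0.027, 1.0, 0.0, -0.002]
wrist_force: [-0.2, -0.5, -1.1]
finger_gap: 0.04
gripper_force: 40.0
time: 24.5
eef_pos: [0.4494, -0.0027, 0.121]
ee_rot: [0.028, 1.0, 0.0, -0.0]
wrist_force: [-0.0, -0.0, -1.4]
finger_gap: 0.0398
gripper_force: 40.0
t 24.5 pos [449.4  -2.7 121. ] yt 86.82 gap 39.8 gf 40.0 F [-0.  -0.  -1.4] j6 -1.7
 shift now [-1.3 -0.7 69. ]
 roll 0.12  shift after roll [-1.3 -0.7 69. ]
```

```bash
python3 -m inch '{"delta_pos":[[-1,-0.7,30],[0,0,26],[0,0,8],[0,0,3],[0,0,2]],"roll":[0,0,0,0,0]}' && python3 -m inch '{"delta_pos":[[0,0,0],[0,0,0],[0,0,0]],"roll":[0,0,0]}'; python3 -c "
from h import *
plan(450.5,-3.5,51,86.7)"
```

```text
time: 25.12
eef_pos: [0.4515, -0.0035, 0.0533]
ee_rot: [0.028, 1.0, -0.0, 0.001]
wrist_force: [0.0, -0.1, 0.3]
finger_gap: 0.04
gripper_force: 40.0
time: 25.5
eef_pos: [0.4509, -0.0033, 0.0529]
ee_rot: [0.028, 1.0, -0.0, 0.0]
wrist_force: [-0.8, 0.4, -1.5]
finger_gap: 0.0397
gripper_force: 40.0
t 25.5 pos [450.9  -3.3  52.9] yt 86.75 gap 39.7 gf 40.0 F [-0.8  0.4 -1.5] j6 -1.7
 shift now [ 0.4 -0.2  1.9]
 roll 0.05  shift after roll [ 0.4 -0.2  1.9]
```

```bash
python3 -m inch '{"delta_pos":[[0,0,1.5],[0,0,0],[0,0,0]],"roll":[0,0,0]}' && python3 -m inch '{"delta_pos":[[0,0,0],[0,0,0],[0,0,0]],"roll":[0,0,0]}' 0.4; python3 -m inch '{"delta_pos":[[0,0,-30],[0,0,-60],[0,0,-60],[0,0,-60]],"roll":[0,0,0,0]}' 1;  python3 -c "
from h import *
plan(490,-355,260,98.7)"
```

```text
time: 25.88
eef_pos: [0.4509, -0.0034, 0.0514]
ee_rot: [0.028, 1.0, -0.0, 0.0]
wrist_force: [-0.8, -0.3, 3.9]
finger_gap: 0.0397
gripper_force: 40.0
time: 26.25
eef_pos: [0.4505, -0.0033, 0.0509]
ee_rot: [0.028, 1.0, 0.0, -0.0]
wrist_force: [0.7, -0.4, 0.5]
finger_gap: 0.0586
gripper_force: 0.0
time: 26.75
eef_pos: [0.4502, -0.0032, 0.2629]
ee_rot: [0.028, 1.0, -0.0, 0.0]
wrist_force: [1.2, -0.7, 1.4]
finger_gap: 0.0857
gripper_force: 0.0
t 26.75 pos [450.2  -3.2 262.9] yt 86.74 gap 85.7 gf 0.0 F [ 1.2 -0.7  1.4] j6 -1.7
 shift now [ -59.7 -348.9    2.9]
 roll -11.96  shift after roll [  13.9 -353.7    2.9]
```

```bash
python3 -m inch '{"delta_pos":[[0,0,0],[0,0,0],[2.3,-59,0],[2.3,-59,0],[2.3,-59,0]],"roll":[-6,-6,0,0,0]}' && python3 -m inch '{"delta_pos":[[2.3,-59,0],[2.3,-59,0],[2.3,-59,0],[0,0,0],[0,0,0]],"roll":[0,0,0,0,0]}' && python3 -m inch '{"delta_pos":[[0,0,0],[0,0,0]],"roll":[0,0]}'; python3 - <<'E'
from items import *
items("w4",dict(scrub=(.432,-.366,.012,.06)))
plan(429.5,-365,25,98.7)
E
```

```text
time: 27.38
eef_pos: [0.4708, -0.1809, 0.2611]
ee_rot: [-0.077, 0.997, -0.0, 0.0]
wrist_force: [0.1, 1.3, 0.7]
finger_gap: 0.0869
gripper_force: 0.0
time: 28.0
eef_pos: [0.4905, -0.3548, 0.2603]
ee_rot: [-0.076, 0.997, 0.001, -0.0]
wrist_force: [0.1, 0.7, -0.4]
finger_gap: 0.0868
gripper_force: 0.0
time: 28.25
eef_pos: [0.4911, -0.3541, 0.2616]
ee_rot: [-0.077, 0.997, -0.0, 0.0]
wrist_force: [-0.4, 0.3, -0.1]
finger_gap: 0.0869
gripper_force: 0.0
t 28.25 pos [ 491.1 -354.1  261.6] yt 98.84 gap 86.9 gf 0.0 F [-0.4  0.3 -0.1] j6 -2.48
 shift now [-132.6   13.9  -18.4]
 roll -2.36  shift after roll [-133.1    8.4  -18.4]
scrub 4455 [ 429.3 -366. ] [130.2  44.1] long axis 8.9 z [37.7 39.6]
t 28.3 pos [ 491.1 -354.3  261.6] yt 98.83 gap 86.9 gf 0.0 F [ 0.1 -0.1  0.6] j6 -2.48
 shift now [ 62.6  -1.  236.5]
 roll 0.13  shift after roll [ 62.6  -1.2 236.5]
```

```bash
python3 -c "
import cv2
p=cv2.imread('pics/w4.png');cv2.imwrite('pics/w4c.png',cv2.resize(p[0:240,60:460],None,fx=1.8,fy=1.8))"
```

```text
(no output)
```

View pics/w4c.png

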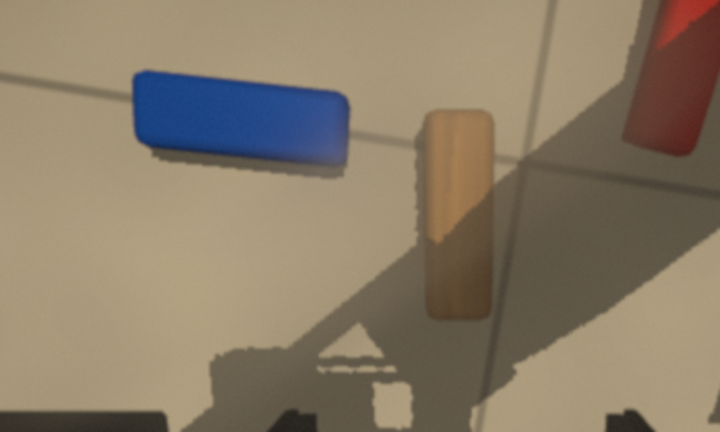

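The crop has three candidates: blue (240,118), pale wooden (458,215) and red (680,70). The pale wooden one matches scrub_block. Grasping it now.

```bash
python3 -m inch '{"delta_pos":[[31.4,-1,0],[31.4,-0.8,30],[0,0,60],[0,0,60],[0,0,60]],"roll":[0,0,0,0,0]}' 0.7 && python3 -m inch '{"delta_pos":[[0,0,26.5],[0,0,0],[0,0,0]],"roll":[0,0,0]}' && python3 -m inch '{"delta_pos":[[0,0,0],[0,0,0],[0,0,0],[0,0,0],[0,0,0]],"roll":[0,0,0,0,0]}' -1 40 && python3 -m inch '{"delta_pos":[[0,0,0],[0,0,0],[0,0,0],[0,0,0]],"roll":[0,0,0,0]}' && python3 -m inch '{"delta_pos":[[0,0,-30],[0,0,-50],[0,0,-20],[0,0,0]],"roll":[0,0,0,0]}'; python3 -c "
from h import *
plan(445.8,-85.3,120,86.7)"
```

```text
time: 28.92
eef_pos: [0.4294, -0.3664, 0.0502]
ee_rot: [-0.077, 0.997, -0.001, 0.001]
wrist_force: [1.1, -1.0, -0.3]
finger_gap: 0.0738
gripper_force: 0.0
time: 29.3
eef_pos: [0.4295, -0.3667, 0.0253]
ee_rot: [-0.077, 0.997, -0.0, 0.0]
wrist_force: [0.0, -0.2, 0.5]
finger_gap: 0.0739
gripper_force: 0.0
time: 29.92
eef_pos: [0.429, -0.3666, 0.0247]
ee_rot: [-0.076, 0.997, 0.0, -0.0]
wrist_force: [-1.0, 1.3, 2.9]
finger_gap: 0.0434
gripper_force: 40.0
time: 30.42
eef_pos: [0.429, -0.3666, 0.0247]
ee_rot: [-0.076, 0.997, 0.0, -0.0]
wrist_force: [-2.2, 2.1, 5.1]
finger_gap: 0.0434
gripper_force: 40.0
time: 30.92
eef_pos: [0.4299, -0.3678, 0.1261]
ee_rot: [-0.076, 0.997, -0.002, 0.001]
wrist_force: [0.5, -0.4, -2.4]
finger_gap: 0.0435
gripper_force: 40.0
t 30.93 pos [ 429.9 -367.8  126.1] yt 98.74 gap 43.5 gf 40.0 F [ 0.5 -0.4 -2.4] j6 -2.57
 shift now [-58.7 276.8   5.2]
 roll 12.04  shift after roll [  0.4 282.9   5.2]
```

```bash
python3 -m inch '{"delta_pos":[[-11.7,55.4,0],[-11.7,55.4,0],[-11.7,55.4,0],[-11.7,55.4,0],[-11.7,55.4,0]],"roll":[0,0,0,0,0]}' && python3 -m inch '{"delta_pos":[[0,0,0],[0,0,0],[0,0,0],[0,0,0]],"roll":[6,6,0,0]}'; python3 -c "
from h import *
plan(445.8,-85.3,55,86.7)"
```

```text
time: 31.55
eef_pos: [0.4434, -0.0819, 0.1225]
ee_rot: [-0.076, 0.997, 0.001, -0.001]
wrist_force: [0.4, -0.1, -1.5]
finger_gap: 0.0435
gripper_force: 40.0
time: 32.05
eef_pos: [0.4441, -0.0839, 0.1235]
ee_rot: [0.028, 1.0, 0.0, -0.001]
wrist_force: [-0.2, -0.2, -1.6]
finger_gap: 0.0436
gripper_force: 40.0
t 32.05 pos [444.1 -83.9 123.5] yt 86.84 gap 43.6 gf 40.0 F [-0.2 -0.2 -1.6] j6 -1.88
 shift now [-1.9 -1.4 68.5]
 roll 0.14  shift after roll [-1.9 -1.4 68.5]
```

```bash
python3 -m inch '{"delta_pos":[[-1,-1.2,30],[0,0,26],[0,0,8],[0,0,2],[0,0,0]],"roll":[0,0,0,0,0]}' && python3 -m inch '{"delta_pos":[[0,0,0],[0,0,0]],"roll":[0,0]}' && python3 -m inch '{"delta_pos":[[0,0,1.5],[0,0,1],[0,0,0]],"roll":[0,0,0]}';  python3 -c "
from h import *
plan(445.8,-85.3,55,86.7)"
```

```text
time: 32.67
eef_pos: [0.4463, -0.0855, 0.0593]
ee_rot: [0.028, 1.0, -0.0, 0.001]
wrist_force: [-0.0, 0.2, -1.7]
finger_gap: 0.0439
gripper_force: 40.0
time: 32.92
eef_pos: [0.4461, -0.0854, 0.0592]
ee_rot: [0.028, 1.0, -0.0, 0.001]
wrist_force: [0.5, 0.4, -1.8]
finger_gap: 0.0436
gripper_force: 40.0
time: 33.3
eef_pos: [0.4455, -0.0852, 0.0559]
ee_rot: [0.028, 1.0, 0.0, -0.0]
wrist_force: [-0.5, -0.4, -0.9]
finger_gap: 0.0433
gripper_force: 40.0
t 33.3 pos [445.5 -85.2  55.9] yt 86.74 gap 43.3 gf 40.0 F [-0.5 -0.4 -0.9] j6 -1.88
 shift now [-0.3 -0.1  0.9]
 roll 0.04  shift after roll [-0.3 -0.1  0.9]
```

```bash
python3 -m inch '{"delta_pos":[[0,0,0.8],[0,0,0],[0,0,0]],"roll":[0,0,0]}' && python3 -m inch '{"delta_pos":[[0,0,0],[0,0,0],[0,0,0]],"roll":[0,0,0]}' 0.4; python3 -m inch '{"delta_pos":[[0,0,-30],[0,0,-60],[0,0,-60],[0,0,-60],[0,0,-60]],"roll":[0,0,0,0,0]}' 1; python3 -m inch '{"delta_pos":[[-55,16,0],[-55,16,0],[-55,16,0],[-55,16,0],[-55,16,0]],"roll":[0,0,0,0,0]}'; python3 -m inch '{"delta_pos":[[0,0,0],[0,0,0]],"roll":[0,0]}'
python3 - <<'E'
from h import *
plan(668,-5,219,90)
p,X=cloud("wrist");cv2.imwrite("pics/w5.png",p)
im,hz,P,C=ortho(["scene","side"],.3,.8,-.2,.2,.001);k=P[:,2]>.2
np.savez("/tmp/f.npz",p=p,X=X,P=P,C=C)
E
```

```text
time: 33.67
eef_pos: [0.4456, -0.0852, 0.0552]
ee_rot: [0.028, 1.0, 0.0, -0.0]
wrist_force: [0.5, -0.2, -1.1]
finger_gap: 0.0433
gripper_force: 40.0
time: 34.05
eef_pos: [0.4458, -0.0852, 0.0554]
ee_rot: [0.028, 1.0, -0.0, 0.0]
wrist_force: [0.3, -0.3, -1.0]
finger_gap: 0.0595
gripper_force: 0.0
time: 34.67
eef_pos: [0.4453, -0.0851, 0.3274]
ee_rot: [0.028, 1.0, -0.0, 0.0]
wrist_force: [1.4, -0.4, -0.5]
finger_gap: 0.0864
gripper_force: 0.0
time: 35.3
eef_pos: [0.7265, -0.0204, 0.325]
ee_rot: [0.028, 1.0, -0.0, 0.0]
wrist_force: [0.4, -0.3, 1.0]
finger_gap: 0.0868
gripper_force: 0.0
time: 35.55
eef_pos: [0.7243, -0.021, 0.3242]
ee_rot: [0.028, 1.0, -0.0, -0.001]
wrist_force: [-0.1, 0.0, 1.1]
finger_gap: 0.0873
gripper_force: 0.0
t 35.55 pos [724.3 -21.  324.2] yt 86.75 gap 87.3 gf 0.0 F [-0.1  0.   1.1] j6 -1.65
 shift now [ 56.9  12.8 105.3]
 roll -3.25  shift after roll [ 56.1  16.  105.3]
```

View pics/w5.png

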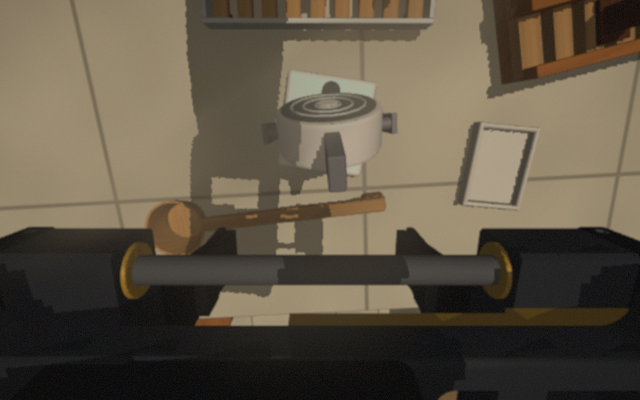

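The wrist view shows the head tipped back with its grille up at (328,103), the tab leaning away at (336,163), trunnions at (268,131) and (390,122), and the foot with its button at (331,88). I'll measure the foot pose, tilt axis and tab.

```bash
python3 - <<'E'
from h import *
z=np.load("/tmp/f.npz");p,X,P=z["p"],z["X"],z["P"]
V=X[60:200,255:410].reshape(-1,3);V=V[np.isfinite(V[:,2])]*1000
Q=np.vstack([V,P*1000+[-2.5,.5,0]])
k=(Q[:,2]>15)&(Q[:,2]<25)&(abs(Q[:,0]-666)<90)&(abs(Q[:,1]+5)<85);r=cv2.minAreaRect(Q[k][:,:2].astype(np.float32));print("foot",r)
k=(V[:,2]>15)&(V[:,2]<25);r=cv2.minAreaRect(V[k][:,:2].astype(np.float32));print("foot wrist only",r)
for n,(u,v,w) in dict(triL=(268,131,4),triR=(392,122,4)).items():
    print(n,np.nanmedian(X[v-w:v+w+1,u-w:u+w+1].reshape(-1,3),0)*1000)
T=X[134:192,325:349].reshape(-1,3)*1000;c=p[134:192,325:349].reshape(-1,3).astype(int)
for lo in range(170,250,10):
    k=(T[:,2]>lo)&(T[:,2]<lo+10)&(c.max(1)<135)
    if k.sum()>5: print(lo,k.sum(),T[k].mean(0).round(1),T[k].min(0).round(1),T[k].max(0).round(1))
# grille plane
G=X[95:115,290:370].reshape(-1,3)*1000;G=G[np.isfinite(G[:,2])];m=G.mean(0);_,s,Vt=np.linalg.svd(G-m);print("face",m,s,Vt[2])
E
```

```text
foot ((666.0966186523438, -6.080711364746094), (126.0760726928711, 134.38967895507812), 78.8083267211914)
foot wrist only ((685.0769653320312, 9.074653625488281), (155.7278289794922, 159.76930236816406), 78.34829711914062)
triL [666.90811384 -65.55772398 146.1972975 ]
triR [665.10550912  56.67956448 146.67299912]
180 8 [699.   -6.8 183.2] [696.2 -11.6 180.5] [701.4   7.4 185.2]
190 8 [679.   -8.5 196.8] [670.1 -11.6 190. ] [694.6   1.7 199.9]
200 80 [673.3  -5.4 205.2] [670.1 -11.7 200.5] [700.    1.8 209.8]
210 95 [675.9  -5.5 215.2] [673.  -11.8 210.1] [697.2   1.8 219.9]
220 105 [679.7  -6.  225.1] [676.1 -11.9 220.1] [704.6   1.9 230. ]
230 632 [696.3  -4.7 236.4] [679.1 -11.7 230. ] [711.3   2.7 240. ]
240 169 [686.1  -4.6 241. ] [682.2 -11.1 240. ] [692.8   1.8 242.6]
face [644.83417505  -4.29999911 147.23732996] [1270.21709433  812.45033582  108.23484393] [ 0.98025749  0.01670953 -0.19701786]
```

```bash
python3 -c "
from h import *
plan(692.8,-4.6,224,90.8)"
```

```text
t 35.7 pos [724.  -21.4 327.3] yt 86.71 gap 87.0 gf 0.0 F [1.1 1.  0.1] j6 -1.65
 shift now [ 32.4  15.  103.2]
 roll -4.09  shift after roll [ 31.2  17.3 103.2]
```

```bash
python3 -m inch '{"delta_pos":[[32.4,15,0],[0,0,40],[0,0,40],[0,0,23],[0,0,0]],"roll":[-4.1,0,0,0,0]}' && python3 -m inch '{"delta_pos":[[0,0,0],[0,0,0],[0,0,0],[0,0,0],[0,0,0]],"roll":[0,0,0,0,0]}' -1 15 && python3 -m inch '{"delta_pos":[[0,0,0],[0,0,0],[0,0,0],[0,0,0],[0,0,0]],"roll":[0,0,0,0,0]}'; python3 - <<'E'
from h import *
plan(692.8,-4.6,224,90.8)
# arc waypoints: origin O, radius from current tcp
O=np.array([666,-5.]);p=bot.read_state()["eef_pos"]*1000
r=np.hypot(np.hypot(*(p[:2]-O)),p[2]-140);print("r",r,"tilt",-np.degrees(np.arctan2(np.hypot(*(p[:2]-O)),p[2]-140)))
E
```

```text
time: 36.33
eef_pos: [0.6914, -0.0044, 0.2214]
ee_rot: [-0.007, 1.0, 0.0, -0.001]
wrist_force: [-0.6, 0.9, -0.1]
finger_gap: 0.0874
gripper_force: 0.0
time: 36.95
eef_pos: [0.6933, -0.0041, 0.2223]
ee_rot: [-0.007, 1.0, -0.0, 0.0]
wrist_force: [0.1, -0.5, -0.1]
finger_gap: 0.0451
gripper_force: 0.0
time: 37.58
eef_pos: [0.6932, -0.0041, 0.2222]
ee_rot: [-0.007, 1.0, -0.0, -0.0]
wrist_force: [-0.1, -0.4, -0.5]
finger_gap: 0.0137
gripper_force: 15.0
t 37.58 pos [693.2  -4.1 222.2] yt 90.85 gap 13.7 gf 15.0 F [-0.1 -0.4 -0.5] j6 -1.71
 shift now [ 0.4 -0.4 -1.8]
 roll 0.05  shift after roll [ 0.4 -0.4 -1.8]
r 86.55383674021489 tilt -18.34679407064609
```

```bash
python3 -m inch '{"delta_pos":[[6.8,0,-1.9],[6.8,0,-1.3],[6.8,0,-0.8],[6.8,0,-0.3],[0,0,0]],"roll":[0,0,0,0,0]}' && python3 -m inch '{"delta_pos":[[0,0,0],[0,0,0],[0,0,0],[0,0,0],[0,0,0]],"roll":[4.1,4.1,4.1,0,0]}'; python3 -c "
from h import *
plan(666,-5,226.5,78.5)"
```

```text
time: 38.2
eef_pos: [0.6651, -0.0047, 0.2266]
ee_rot: [-0.007, 1.0, -0.0, -0.001]
wrist_force: [0.0, -1.1, -1.5]
finger_gap: 0.0138
gripper_force: 15.0
time: 38.83
eef_pos: [0.6655, -0.0042, 0.2266]
ee_rot: [0.099, 0.995, 0.0, -0.001]
wrist_force: [-2.7, 1.8, 0.5]
finger_gap: 0.0141
gripper_force: 15.0
t 38.83 pos [665.5  -4.2 226.6] yt 78.61 gap 14.1 gf 15.0 F [-2.7  1.8  0.5] j6 -1.5
 shift now [-0.6 -0.7  0.1]
 roll 0.11  shift after roll [-0.6 -0.7  0.1]
```

```bash
python3 -m inch '{"delta_pos":[[7.4,-0.3,0.3],[7.4,-0.2,1],[7.2,0,1.6],[7,0,2.3],[0,0,0]],"roll":[0.1,0,0,0,0]}' && python3 -m inch '{"delta_pos":[[0,0,0],[0,0,0],[0,0,0]],"roll":[0,0,0]}'; python3 -c "
from h import *
plan(637,0.9,221.3,78.5)"
```

```text
time: 39.45
eef_pos: [0.6375, 0.0014, 0.2214]
ee_rot: [0.1, 0.995, 0.0, 0.0]
wrist_force: [3.3, 3.2, -1.8]
finger_gap: 0.0139
gripper_force: 15.0
time: 39.83
eef_pos: [0.6376, 0.0013, 0.2214]
ee_rot: [0.101, 0.995, 0.0, -0.0]
wrist_force: [3.1, 5.3, -1.2]
finger_gap: 0.0139
gripper_force: 15.0
t 39.83 pos [637.6   1.3 221.4] yt 78.46 gap 13.9 gf 15.0 F [ 3.1  5.3 -1.2] j6 -1.49
 shift now [ 0.5 -0.5  0.1]
 roll -0.04  shift after roll [ 0.5 -0.5  0.1]
```

```bash
python3 -m inch '{"delta_pos":[[0,0,0],[0,0,0],[0,0,0]],"roll":[0,0,0]}' 0.6; python3 -m inch '{"delta_pos":[[0,0,-20],[0,0,-40],[0,0,-40],[-45,0,0],[-45,0,0]],"roll":[0,0,0,0,0]}' 1; python3 -m inch '{"delta_pos":[[0,0,0],[0,0,0],[0,0,0]],"roll":[0,0,0]}'
python3 - <<'E'
from h import *
plan(637,0.9,221.3,78.5)
p,X=cloud("wrist");cv2.imwrite("pics/w6.png",p)
im,hz,P,C=ortho(["scene","side"],.3,.8,-.2,.2,.001)
np.savez("/tmp/g.npz",p=p,X=X,P=P,C=C)
E
```

```text
time: 40.2
eef_pos: [0.6374, 0.0002, 0.2213]
ee_rot: [0.101, 0.995, -0.0, -0.0]
wrist_force: [0.1, -0.3, -0.1]
finger_gap: 0.0363
gripper_force: 0.0
time: 40.83
eef_pos: [0.7272, -0.0176, 0.3254]
ee_rot: [0.101, 0.995, -0.0, 0.002]
wrist_force: [0.5, -0.7, -0.3]
finger_gap: 0.0834
gripper_force: 0.0
time: 41.2
eef_pos: [0.7252, -0.017, 0.323]
ee_rot: [0.101, 0.995, -0.0, 0.001]
wrist_force: [-0.2, 0.7, 0.5]
finger_gap: 0.0867
gripper_force: 0.0
t 41.2 pos [725.2 -17.  323. ] yt 78.46 gap 86.7 gf 0.0 F [-0.2  0.7  0.5] j6 -1.5
 shift now [ 9.010e+01 -1.000e-01  1.016e+02]
 roll -0.04  shift after roll [ 9.010e+01 -1.000e-01  1.016e+02]
```

View pics/w6.png

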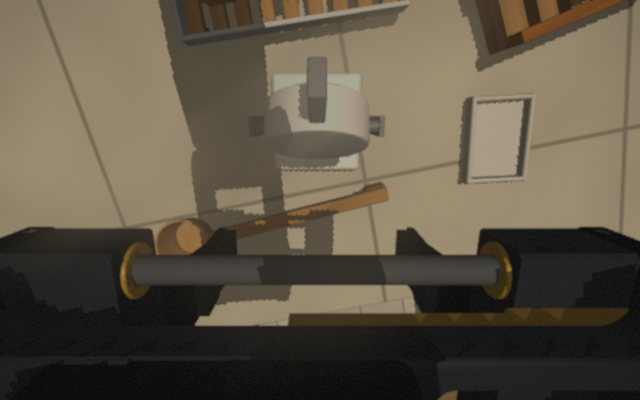

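The head now faces the foot's front, with trunnions at (258,125) and (376,125), the tab leaning forward at (317,88), and the foot edges parallel to the image axes. Measuring now.

```bash
python3 - <<'E'
from h import *
z=np.load("/tmp/g.npz");p,X,P=z["p"],z["X"],z["P"]
V=X[66:176,240:395].reshape(-1,3);V=V[np.isfinite(V[:,2])]*1000
k=(V[:,2]>18)&(V[:,2]<26);F=V[k]
from scipy.spatial import cKDTree
F=F[np.array([len(a) for a in cKDTree(F).query_ball_point(F,4)])>4]
print("foot",cv2.minAreaRect(F[:,:2].astype(np.float32)))
for n,(u,v) in dict(L=(256,126),R=(378,126)).items():
    print(n,np.nanmedian(X[v-5:v+6,u-4:u+5].reshape(-1,3),0)*1000)
# trunnion via depth points z 135..165 lateral outside drum
a=np.radians(168.5);f=np.array([np.cos(a),np.sin(a)]);l=np.array([-f[1],f[0]]) # l = lateral
O=np.array([666,-5.])
s=(V[:,:2]-O)@f;t=(V[:,:2]-O)@l;zz=V[:,2]
for sg in(-1,1):
    k=(sg*t>56)&(zz>120)&(zz<165);print("trunnion",sg,k.sum(),"s",s[k].mean().round(2),"t",t[k].mean().round(1),"z",zz[k].max().round(1))
# tab: points r>62
k=(zz>198)&(abs(t)<12)
print("tab t range",t[k].min(),t[k].max())
for lo in range(198,246,6):
    k=(zz>lo)&(zz<lo+6)&(abs(t)<10)
    if k.sum()>8: print(lo,k.sum(),"s",np.percentile(s[k],[3,50,97]).round(1),"t",np.percentile(t[k],[3,50,97]).round(1))
# drum back plane
B=X[138:154,290:350].reshape(-1,3)*1000;B=B[np.isfinite(B[:,2])&(B[:,2]>80)];m=B.mean(0);_,w,Vt=np.linalg.svd(B-m);n=Vt[2]*np.sign(Vt[2][0]);print("back plane",m,w/np.sqrt(len(B)),n,"yaw",np.degrees(np.arctan2(n[1],n[0])),"tilt",np.degrees(np.arcsin(n[2])))
for nm,c in(("side/scene",P*1000),):
    s=(c[:,:2]-O-[2.5,-.5])@f;t=(c[:,:2]-O-[2.5,-.5])@l
    k=(c[:,2]>232-20)&(abs(t)<12)&(s>0)&(s<60);q=np.c_[s,t,c[:,2]][k];print(k.sum(),q.mean(0),q.min(0),q.max(0))
E
```

```text
foot ((667.3568115234375, -5.1312408447265625), (118.46194458007812, 128.11105346679688), 78.25821685791016)
L [655.52959496 -62.9748605  145.93126937]
R [679.44314097  54.3374045  146.19309945]
trunnion -1 214 s -1.19 t -62.0 z 149.1
trunnion 1 214 s -1.12 t 61.8 z 149.2
tab t range -7.149878550044429 6.8173121618838035
198 50 s [5.1 6.  7.6] t [-6.4  0.   6.4]
204 50 s [7.6 8.3 9.9] t [-6.7 -0.4  6. ]
210 56 s [ 9.8 10.6 12.1] t [-6.8 -0.4  6.2]
216 62 s [12.  13.4 14.3] t [-6.1  0.   6.7]
222 67 s [14.1 15.4 16.8] t [-6.6  0.   6.5]
228 164 s [16.7 37.5 41.6] t [-6.8 -1.   6.2]
234 556 s [19.2 29.4 38.8] t [-6.8 -0.3  6.2]
240 49 s [20.9 22.8 24.9] t [-5.1  0.7  5.4]
back plane [686.27036275  -5.59973577 152.42440092] [16.97476282 16.54713554  0.19785184] [ 0.91587695 -0.18539577  0.35608682] yaw -11.443430948388691 tilt 20.86006805661859
190 [ 30.89988035  -0.74519596 227.45342514] [ 11.4463062   -9.57728707 212.24060234] [ 49.62726206  10.95163646 241.06126449]
```

Fan swivel is within about 0.3° of straight and the nod is about 20.8°, both good. Final check of the rack and sliders.

```bash
python3 -m inch '{"delta_pos":[[-10,-60,-10],[-10,-60,0],[-10,-60,0],[0,-60,0],[0,0,0]],"roll":[0,0,0,0,0]}'; python3 - <<'E'
from h import *
im,hz,P,C=ortho(["scene","side"],.1,1.1,-.6,.8,.002,zmax=.25)
cv2.imwrite("pics/end.png",cv2.dilate(im,np.ones((2,2))))
P=P*1000-[2.5,-1,0]
a=np.radians(-3.3);ux=np.array([np.cos(a),np.sin(a)]);uy=np.array([-ux[1],ux[0]])
q=np.c_[(P[:,:2]-[450.5,-3.5])@ux,(P[:,:2]-[450.5,-3.5])@uy,P[:,2]]
for n,y in(("roller",82),("pumice",0),("scrub",-82)):
    k=(q[:,2]>48)&(q[:,2]<90)&(abs(q[:,1]-y)<40)&(abs(q[:,0])<110);r=cv2.minAreaRect(q[k][:,:2].astype(np.float32));print(n,k.sum(),r,np.percentile(q[k,2],[50,98]))
k=(q[:,2]>38)&(q[:,2]<45)&(abs(q[:,0])<110)&(abs(q[:,1])<150);print("rim",cv2.minAreaRect(q[k][:,:2].astype(np.float32)))
for c in((468,389.6),(563.6,334.9)):
    k=(np.hypot(P[:,0]-c[0],P[:,1]-c[1])<25)&(P[:,2]>105);print("knob",P[k].mean(0),np.percentile(P[k,2],90))
E
```

```text
time: 41.98
eef_pos: [0.7051, -0.2636, 0.3314]
ee_rot: [0.104, 0.995, -0.001, -0.0]
wrist_force: [-0.2, 0.5, 0.2]
finger_gap: 0.0867
gripper_force: 0.0
roller 721 ((1.5926132202148438, 81.74147033691406), (135.1612548828125, 43.38607406616211), 0.9294997453689575) [62.11251421 67.66229932]
pumice 742 ((-0.9618682861328125, -0.15079307556152344), (117.6422119140625, 45.41545104980469), 0.018606577068567276) [58.3924008 62.7643947]
scrub 885 ((-0.7901687622070312, -82.23445129394531), (50.47017288208008, 129.8458251953125), 89.6357650756836) [66.46648513 70.84130119]
rim ((-1.1080093383789062, -0.634979248046875), (193.41915893554688, 286.254638671875), 0.30284541845321655)
knob [466.57137991 391.96278584 114.8571458 ] 117.48003650565705
knob [562.11701004 336.21970072 114.27537232] 117.24581607010728
```

View pics/end.png

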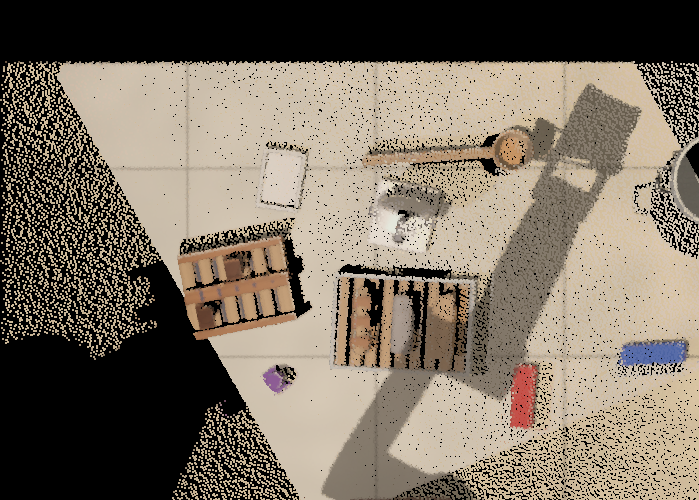

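The final map shows round in the open notch (206,316) and square in the middle notch (235,268). The roller, pumice and scrub block lie flat inside the rim, and everything else looks undisturbed, so I'm handing in.

```bash
python3 -m inch '{"delta_pos":[[0,0,0],[0,0,0]],"roll":[0,0]}' >/dev/null; python3 -c "
from workcell import ticket
print(ticket.hand_in())"
```

```text
the job is handed in; nothing more can be done
None
```

The job is handed in: round slider home in the open notch, square slider in the middle notch, roller, pumice and scrubbing brush flat on the rack (no nail brush was there), and the fan facing front with about a 21° nod measured (20° asked), all in about 42 s.

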